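Re-price the bread: click a roller price sign on to 270

ROBOT

A 6-joint arm with a two-finger parallel gripper is mounted at the origin on the work surface. World frame = base frame: x ahead of the robot, y to its left, z up, the work surface at z = 0. Lengths are in m, angles in rad, forces in N, time in s.
With the tool pointing down it reaches from about 0.25 to 0.775 m from the base axis. Payload 4 kg.
Tool frame: the origin (TCP) lies at the very end of the fingers, on their centre line; the grasp point (between the pads) lies 19 mm behind it; z points along the fingers, y is the direction in which the jaws open and shut (so a half turn about z gives the same grasp; the last joint's range is limited). The gripper opens to 94 mm and grips with 3 to 60 N. Pads are 16 mm wide; open, the fingers measure 119 mm over their backs; the gripper's body (75 mm by 177 mm) begins 78 mm behind the grasp point.
Start: joints at [1.097, 0.087, 1.371, -0, 1.684, -0.103], TCP at [0.199, 0.513, 0.206] pointing down, gripper open.
Joint ranges: [-3.1, 3.1], [-0.76, 2.03], [0.27, 2.55], [-1.08, 4.22], [0.17, 2.65], [-2.57, 2.57]. Speed limits (rad/s): [2.79, 2.79, 3.14, 3.14, 3.14, 3.14].

INTERFACE

Orientations are given as [roll, pitch, yaw] about the fixed x, y, z axes, in that order (R = Rz(yaw) Ry(pitch) Rx(roll)).
In Python, from bench import robot, snapshot, models gives the robot as it stands.
- The arm moves only by the tool arm_command, never from a script. Its argument "commands" is text: rows parted by semicolons, each of 7 numbers parted by spaces: the shift along the tool's x, y, z in mm, then the turn, a rotation vector about the tool's x, y, z in degrees, then the opening, from 0 (shut) to 1 (fully open). In form: tx ty tz rx ry rz hand; .... A call has 1 to 12 rows; each row shifts and turns the pose as measured when the row begins, along the tool's axes as they then stand; what a row does not reach is not made up. A row lasts 1/8 s, in which the tool goes at most 62.5 mm and 10.7 degrees, less where a joint would pass 70% of its speed; a pose out of reach is approached as far as the arm can. A call is refused whole if a number of a shift passes 62.5 or a number of a turn 10.7, either way. A call with a gripper value outside its range is refused whole. The fingers move at their own pace and stop on an object; the grip force is fixed at half the most. Time passes only in rows, so rows that do not move let the fingers close. It gives the time, the measured TCP pose, the force and the opening at its end, in the units of the state.
- robot.get_obs(): the state, without advancing time (a new reading comes with each control period).
- snapshot(name): name is "side" or "top"; returns a dict with "img" (420x560x3 uint8, blue, green, red), "camera_matrix" (3x3 intrinsics, pixels), "origin" and "rotation" of the camera in the world. Camera axes: x right, y down, z forward; pixel columns grow to the right and rows downward; lengths in m; the calibration is good to about 2 mm. A picture is of the moment at which its call begins. There is no depth.
- robot.close_job(): hands the job in, once; it reports no verdict.
Trained networks look in a picture, given as the dict that the camera call returned (one of the last four; its "shot" number tells which), for a name from the list of things; names that differ only in an ending like _2 or _b are one class to them, and where a whole thing is asked for, a point or a joint stands for the part that bears it (a point fixed in the world has none). Each returns a list of dicts, best first, with "conf" (0 to 1); they miss things now and then, are a little off and sometimes report something else, mostly with a low value. They report only what shows in the picture. A call takes as long as a camera call.
- models.spot_in(query, picture): "bbox" ([left, top, width, height] as shares, 0 to 1, of the picture: columns of its width, rows of its height, round what is visible of it).
- models.tip_of(query, picture): "centre" ([column, row] as shares, 0 to 1, of the picture: columns of its width, rows of its height: a listed point, or the origin of a listed thing).
The state is a dict: "time": time; "joint_positions": joint angles; "qvel": joint speeds; "joint_torque": joint torques, N m; "tool_pos": TCP position; "ee_rot": TCP orientation; "wrist_force": force on the tool from outside, world axes, zero at the start; "wrist_torque": the same for the moment, N m; "width": finger opening in m.
Only numpy, scipy, OpenCV 4.12 (cv2) and the standard library are available. Lean on these libraries where they do the work, as an engineer would, in place of code of your own. Each camera call takes 0.05 s, during which the arm holds its last target. There are 200 camera calls.

TASK

The price of the bread is going up to 270: on the roller price sign, flick the ribbed edge of the middle wheel round with a fingertip until the sign reads 270, with the 7 sitting squarely at its pointers. The sign already shows the 2 and the 0, so leave those two wheels as they are, and do not lift or shove the sign or disturb the things beside it.

Things in the scene. Friction and masses are not known exactly. Their poses are not given: they have to be found in the camera images.
- sign: Loose roller price sign, 1.8 kg: wooden case, black deck and sloping front, 156 mm wide (y), x from -60 to +80 mm, flat deck 96 mm above the counter. Origin on the counter below the middle of the wheel axle; +x out of its front to the customers (away from the robot, turned up to 0.35 rad), z up. Three equal white figure wheels stand out of slots in the deck. A push under 6 N does not shift it.
- tens_wheel_axle (a point): Centre of the middle (tens) wheel, 66 mm above the counter; the axle is level, along the sign's y. The wheel is 20 mm wide: a drum of 40 mm radius with ten finger ribs straight across its edge, 5 mm thick, reaching 48 mm from the axle, 36 degrees apart (30 mm at the tips). It may turn either way, without stops.
- tens_rear_rib (a point): Point fixed in the sign: tip of the middle wheel's rear upper rib whenever the wheel sits in a click, 15 mm behind the axle (-x, robot side), 112 mm above the counter, 16 mm above the deck. The next rib stands 15 mm in front of the axle, as high; the top of the wheel is the gap between them. Ribs farther back are level with the deck or lower, so a finger has free room behind this rib.
- tens_wheel (a joint): Turn of the tens wheel, rad; grows as its top moves to the sign's +x (over, away from the robot). A click is 0.628 (36 degrees), one figure up: value = 0.628 x figure, 7 is 4.398. Starts on 3, 4 or 5. A spring detent holds each click: a rib pushed 20 degrees (17 mm at its tip, about 1.2 N) or more snaps on to the next click; pushed less, it springs back; 54 degrees would be two clicks.
- tens_window (a point): Middle of the tens window in the sloping front, on the panel's face (leaning back 18 degrees), 82 mm above the counter. The figure shown is the black one, 15 mm tall, level with the small white pointers left and right of the window. The next higher figure stands above it; the one on the very top of the wheel, between the two upper ribs, is two higher (0 after 9), its head towards the robot.
- hundreds_wheel (a joint): Turn of the hundreds wheel, rad, same kind and sign; 44 mm from the tens wheel towards the sign's -y (customer's left), 24 mm of gap between them. Starts and stays on 2 (1.257).
- units_wheel (a joint): Turn of the units wheel, rad, same kind and sign; 44 mm from the tens wheel towards the sign's +y (customer's right), 24 mm of gap between them. Starts and stays on 0 (value 0).
- jam_jar: Bystander: closed glass jar, 62 mm across, 82 mm tall, origin at the centre of its foot; beside the sign.
- tongs: Bystander: steel bread tongs lying flat, about 210 mm long along their x, 50 mm wide, 24 mm high, origin at the middle of the underside; on the other side of the sign.
- coin_tray: Bystander: dark wooden coin tray, 110 x 170 x 18 mm, origin at the centre of the underside; in front of the sign.

How it is judged:
By the outcome, as a careful person would: the job done as asked, in the order asked, and still so for the second after the job is handed in, with the robot touching nothing.
It also fails if it takes over 48 s, if anything falls off the work surface, if the arm or the gripper's body presses on something with over 40 N, if the wrist force passes 120 N, or if a joint passes its speed limit or range.

## Working session

There is one attempt and no reset: what is moved stays moved. The work goes in short steps, Python scripts to look and compute and a tool call to move; the robot and the scene stay as the last step left them, time stands still between calls to the robot, and variables do not carry over. Pictures are saved under pics/ and viewed, about 8 in all and at most 12, crops included, and the job is handed in when it is done.

Besides the shell and the picture viewer there is one more tool, called after "Request:" as name(argument=value, ...) on one line, values as JSON. arm_command: Moves the arm, as the interface text tells. Its arguments: {"type":"object","properties":{"commands":{"type":"string"}},"required":["commands"]}

```bash
mkdir -p pics; ls; cat > h.py <<'E'
import numpy as np, cv2
from bench import robot, snapshot, models
def ray(s,uv):
    K=np.array(s["camera_matrix"]);R=np.array(s["rotation"]);o=np.array(s["origin"])
    return o,R@np.linalg.inv(K)@np.array([uv[0],uv[1],1.])
def atz(s,uv,z):
    o,d=ray(s,uv);return o+d*(z-o[2])/d[2]
def proj(s,p):
    K=np.array(s["camera_matrix"]);R=np.array(s["rotation"]);c=R.T@(np.array(p)-np.array(s["origin"]));q=K@c;return q[:2]/q[2]
E
cat > a.py <<'E'
from h import *
zs=dict(sign=0,tens_wheel_axle=.066,tens_rear_rib=.112,tens_window=.082,jam_jar=0,tongs=0,coin_tray=0)
ims=[]
for n in("side","top"):
    s=snapshot(n);cv2.imwrite(f"pics/{n}0.png",s["img"]);print(n,np.round(s["origin"],3))
    for q,z in zs.items():
        r=models.tip_of(q,s)
        for d in r[:2]:
            uv=np.array(d["centre"])*[560,420];print(q,round(d["conf"],2),uv.round(1),atz(s,uv,z).round(4))
o=robot.get_obs();print(o["time"],o["tool_pos"],o["ee_rot"],o["width"])
E
python3 a.py
```

```text
pics
side [ 0.234 -0.575  0.795]Traceback (most recent call last):
  File "a.py", line 9, in <module>
    uv=np.array(d["centre"])*[560,420];print(q,round(d["conf"],2),uv.round(1),atz(s,uv,z).round(4))
                                                                              ~~~^^^^^^^^
  File "h.py", line 7, in atz
    o,d=ray(s,uv);return o+d*(z-o[2])/d[2]
                                      ~^^^
IndexError: invalid index to scalar variable.
```

```bash
python3 -c "
from h import *
for n in('side','top'):
    s=snapshot(n);print(s['rotation'],s['camera_matrix'],s.keys())"
```

```text
[-2.36358334 -0.00692665 -0.55737682] [[488.21953445   0.         285.02205607]
 [  0.         488.21953445 203.13599109]
 [  0.           0.           1.        ]] dict_keys(['img', 'camera_matrix', 'origin', 'rotation', 'shot'])
[-3.06003958  0.00836051 -1.55819807] [[394.06122522   0.         286.11808467]
 [  0.         394.06122522 214.34436827]
 [  0.           0.           1.        ]] dict_keys(['img', 'camera_matrix', 'origin', 'rotation', 'shot'])
```

Rotation is roll-pitch-yaw (as the interface's orientations).

```bash
sed -i 's/R=np.array(s\["rotation"\])/R=Rot.from_euler("xyz",s["rotation"]).as_matrix()/; 1a from scipy.spatial.transform import Rotation as Rot' h.py; python3 a.py
```

```text
side [ 0.234 -0.575  0.795]
sign 0.57 [278.3 282.9] [ 0.5257 -0.0927  0.    ]
tens_wheel_axle 0.79 [277.7 262.6] [ 0.5246 -0.0928  0.066 ]
tens_rear_rib 0.61 [267.9 249.3] [ 0.5068 -0.0884  0.112 ]
tens_window 0.96 [301.3 248.9] [ 0.5727 -0.0991  0.082 ]
jam_jar 0.76 [264.7 221.3] [0.5858 0.0633 0.    ]
tongs 0.89 [320.4 357.4] [ 0.5063 -0.2654  0.    ]
coin_tray 0.61 [344.2 236. ] [ 0.7095 -0.0629  0.    ]
top [0.531 0.023 0.955]
sign 0.7 [340.1 245.8] [ 0.5342 -0.0995  0.    ]
tens_wheel_axle 0.63 [341.2 249.7] [ 0.5253 -0.0936  0.066 ]
tens_wheel_axle 0.48 [343.9 258. ] [ 0.5068 -0.0996  0.066 ]
tens_rear_rib 0.67 [344.6 260.4] [ 0.503  -0.0948  0.112 ]
tens_rear_rib 0.3 [340.1 249.4] [ 0.5261 -0.0852  0.112 ]
tens_window 0.79 [346.2 227.8] [ 0.5737 -0.1024  0.082 ]
jam_jar 0.81 [269.3 217.9] [0.5996 0.0724 0.    ]
jam_jar 0.71 [341.7 249.9] [ 0.5244 -0.1034  0.    ]
tongs 0.56 [272.6 219.6] [0.5955 0.0643 0.    ]
coin_tray 0.91 [326.4 174.4] [ 0.7081 -0.0658  0.    ]
1.0 [0.19931475 0.51263207 0.20549936] [3.14150152e+00 2.38671286e-05 2.77077765e+00] 0.09447314781064699
```

```bash
python3 -c "
import cv2,numpy as np
a=cv2.imread('pics/side0.png');b=cv2.imread('pics/top0.png')
cv2.imwrite('pics/both0.png',cv2.resize(np.hstack([a,b]),(800,300),interpolation=cv2.INTER_AREA))"
```

```text
(no output)
```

View pics/both0.png

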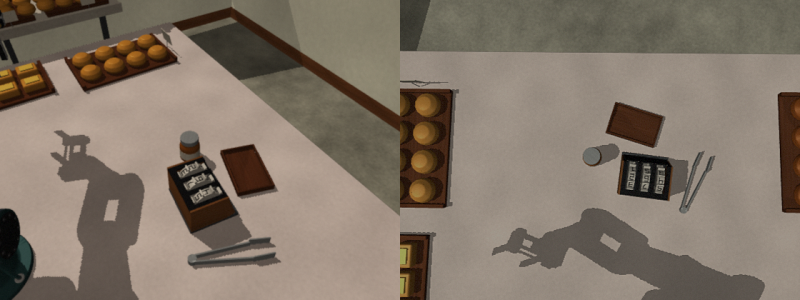

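```bash
python3 -c "
import cv2,numpy as np
a=cv2.imread('pics/side0.png')[215:315,230:330];b=cv2.imread('pics/top0.png')[200:290,297:387]
f=lambda x:cv2.resize(x,(400*1,400),interpolation=cv2.INTER_CUBIC)
cv2.imwrite('pics/crop0.png',np.hstack([f(a),f(b)]))"
```

```text
(no output)
```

View pics/crop0.png

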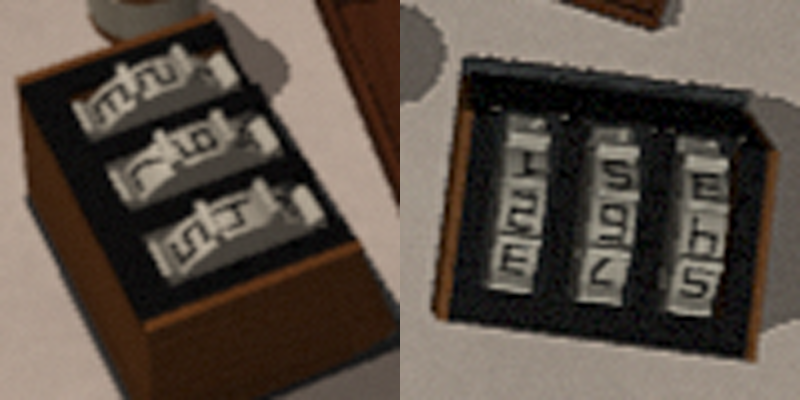

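The 4× crops (side left, top right) show, in the top view from left to right: units wheel 1‑2‑3, so it shows 0; tens 5‑6‑7 (column ~610, the 6 on top at row 225), so it shows 4; hundreds 3‑4‑5, so it shows 2. Tens needs 3 clicks forward, away from the robot. The rear deck edge runs (437,318)→(755,358) in the crop. I'll fit the pose from that.

```bash
cat > fit.py <<'E'
from h import *
from scipy.optimize import least_squares
S=snapshot("side");T=snapshot("top")
sc=lambda u,v:(230+u/4,215+v/4); tc=lambda u,v:(297+(u-400)*.225,200+v*.225)
obs=[(T,tc(437,318),(-.06,.078,.096),1),(T,tc(755,358),(-.06,-.078,.096),1),(S,sc(20,83),(-.06,.078,.096),1),(S,sc(148,326),(-.06,-.078,.096),1)]
for s in(S,T):
    for q,p in dict(tens_wheel_axle=(0,0,.066),tens_rear_rib=(-.015,0,.112)).items():
        r=models.tip_of(q,s)
        if r: obs.append((s,np.array(r[0]["centre"])*[560,420],p,.7))
def w(x,p): c,n=np.cos(x[2]),np.sin(x[2]);return [x[0]+c*p[0]-n*p[1],x[1]+n*p[0]+c*p[1],p[2]]
f=lambda x:np.concatenate([k*(proj(s,w(x,p))-uv) for s,uv,p,k in obs])
x=least_squares(f,[.525,-.093,-.13],loss="soft_l1",x_scale=[.01,.01,.1]).x
print(x.round(4));print(f(x).reshape(-1,2).round(1));print("rib",np.round(w(x,(-.015,0,.112)),4),"axle",np.round(w(x,(0,0,0)),4))
out=[]
for s,(l,t,n) in((S,(230,215,100)),(T,(297,200,90))):
    k=400/n;im=cv2.resize(s["img"][t:t+n,l:l+n],(400,400),interpolation=cv2.INTER_CUBIC)
    for xx,z,c in((-.015,.112,(0,0,255)),(.015,.112,(0,255,0)),(-.06,.096,(255,255,0))):
        h=.078 if xx==-.06 else .01
        a,b=[tuple(int(v) for v in (proj(s,w(x,(xx,y,z)))-[l,t]+.5)*k) for y in(-h,h)];cv2.line(im,a,b,c,1)
    out.append(im)
cv2.imwrite("pics/fit.png",np.hstack(out))
E
python3 fit.py
```

```text
[ 0.5277 -0.0958 -0.1137]
[[-0.4  0.2]
 [ 0.   0.5]
 [-1.2 -1.6]
 [ 0.3  0.9]
 [ 1.5 -1.7]
 [ 5.1 -1.1]
 [11.9 51.9]]
rib [ 0.5128 -0.094   0.112 ] axle [ 0.5277 -0.0958  0.    ]
```

View pics/fit.png

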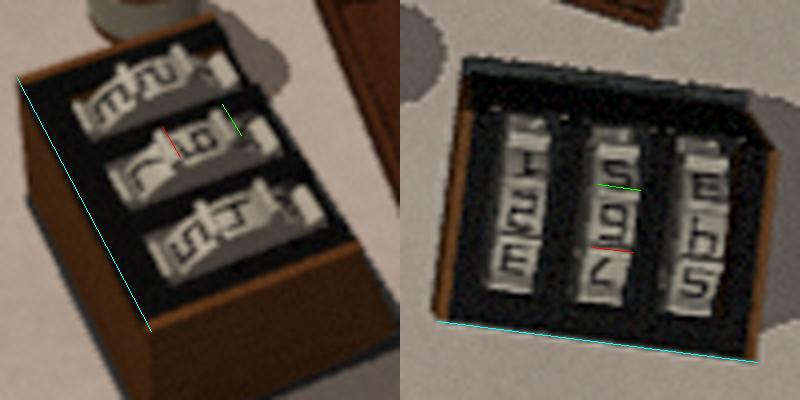

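Overlay: the red line lies on the rear rib (side crop 170,142; top crop 611,248, about 1 px right of the wheel's centre). Pose is good to ~2 mm. I'll turn and shut the gripper first.

Request:
arm_command(commands="0 0 0 0 0 -7.4 0; 0 0 0 0 0 -7.3 0; 0 0 0 0 0 0 0; 0 0 0 0 0 0 0")

```text
time: 1.8
tool_pos: [0.1993, 0.5126, 0.2055]
ee_rot: [3.142, 0.0, 3.032]
wrist_force: [0.8, 0.1, -0.4]
width: 0.0578
```

```bash
cat > go.py <<'E'
from h import *
import sys
from scipy.spatial.transform import Rotation as Rot
o=robot.get_obs();R=Rot.from_euler("xyz",o["ee_rot"])
AX=np.array([.5265,-.095]);Y=-.115
p=np.array(o["tool_pos"]);d=p[:2]-AX
print("t",o["time"],"pos",p.round(4),"rpy",np.round(o["ee_rot"],4),"w",round(o["width"],4),"F",np.round(o["wrist_force"],2))
print("in sign mm",[round(1000*(d[0]*np.cos(Y)+d[1]*np.sin(Y)),1),round(1000*(-d[0]*np.sin(Y)+d[1]*np.cos(Y)),1),round(p[2]*1000,1)])
if len(sys.argv)>3:
    a,b,z=[float(v)/1000 for v in sys.argv[1:4]]
    t=np.array([AX[0]+a*np.cos(Y)-b*np.sin(Y),AX[1]+a*np.sin(Y)+b*np.cos(Y),z])
    print("tool shift mm",(R.inv().apply(t-p)*1000).round(1),"yaw err deg",np.degrees(Y+np.pi-o["ee_rot"][2]).round(2))
E
python3 go.py -34 0 150
```

```text
t 1.8 pos [0.1993 0.5126 0.2055] rpy [3.1415 0.     3.032 ] w 0.0578 F [ 0.83  0.12 -0.42]
in sign mm [np.float64(-394.8), np.float64(566.1), np.float64(205.5)]
tool shift mm [-357.7 -568.    55.5] yaw err deg -0.31
```

Request:
arm_command(commands="-29.5 -47 0 0 0 0 0; -29.5 -47 0 0 0 0 0; -29.5 -47 0 0 0 0 0; -29.5 -47 0 0 0 0 0; -29.5 -47 0 0 0 0 0; -29.5 -47 0 0 0 0 0; -29.5 -47 0 0 0 0 0; -29.5 -47 0 0 0 0 0; -29.5 -47 5 0 0 0 0; -29.5 -47 10 0 0 0 0; -29.5 -47 10 0 0 0 0; 0 0 0 0 0 0 0")

```text
time: 3.3
tool_pos: [0.4706, -0.0546, 0.1815]
ee_rot: [3.139, 0.009, 3.016]
wrist_force: [-0.5, 1.2, 0.3]
width: 0.0006
```

```bash
python3 go.py -36 0 150
```

```text
t 3.3 pos [ 0.4706 -0.0546  0.1815] rpy [3.1386 0.0093 3.0162] w 0.0006 F [-0.49  1.16  0.26]
in sign mm [np.float64(-60.1), np.float64(33.7), np.float64(181.5)]
tool shift mm [-24.2 -33.5  31.6] yaw err deg 0.59
```

Request:
arm_command(commands="-12 -16.8 16 0 0 -0.6 0; -12 -16.8 16 0 0 0 0; 0 0 0 0 0 0 0")

```text
time: 3.68
tool_pos: [0.4913, -0.0901, 0.1495]
ee_rot: [3.137, 0.01, 3.025]
wrist_force: [-1.1, -0.2, -0.6]
width: 0.0003
```

```bash
python3 go.py -36 0 106; python3 - <<'E'
from h import *
out=[]
for n,(l,t,k) in(("side",(210,165,150)),("top",(277,190,120))):
    s=snapshot(n);out.append(cv2.resize(s["img"][t:t+k,l:l+k],(400,400),interpolation=cv2.INTER_CUBIC))
cv2.imwrite("pics/app.png",np.hstack(out))
E
```

```text
t 3.675 pos [ 0.4913 -0.0901  0.1495] rpy [3.1368 0.0102 3.0253] w 0.0003 F [-1.14 -0.23 -0.6 ]
in sign mm [np.float64(-35.5), np.float64(0.8), np.float64(149.5)]
tool shift mm [ 0.9 -1.  43.5] yaw err deg 0.07
```

View pics/app.png

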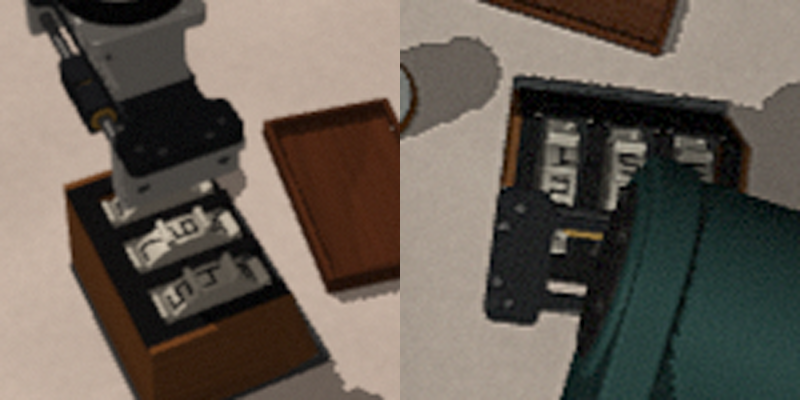

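The side crop shows the gripper above the sign (grey block 115–240, 140–205), the wheels unchanged. I'm checking where the TCP should be in the picture before lowering.

```bash
python3 - <<'E'
from h import *
s=snapshot("side");o=robot.get_obs();p=np.array(o["tool_pos"]);R=Rot.from_euler("xyz",o["ee_rot"])
l,t,k=210,135,150;im=cv2.resize(s["img"][t:t+k,l:l+k],(600,600),interpolation=cv2.INTER_CUBIC)
for c in [(0,0,0),(8,12,0),(-8,12,0),(8,-12,0),(-8,-12,0),(0,0,-97)]:
    q=(proj(s,p+R.apply(np.array(c)/1000))-[l,t]+.5)*4;cv2.circle(im,tuple(int(v) for v in q),3,(0,0,255),-1)
cv2.imwrite("pics/tcp.png",im)
E
```

```text
(no output)
```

View pics/tcp.png

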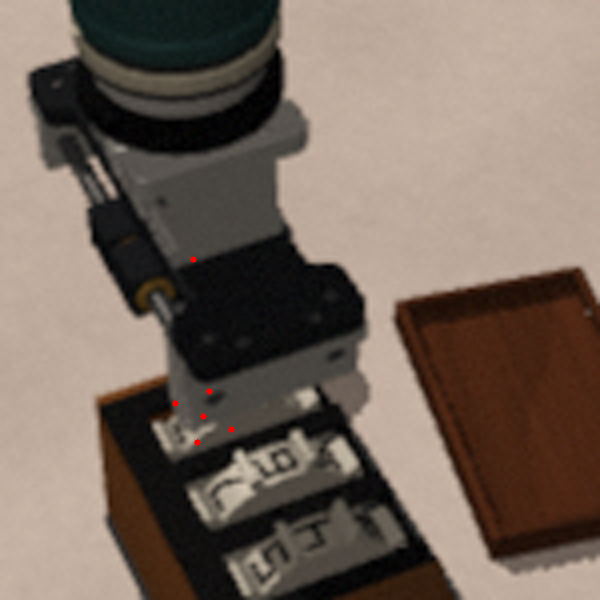

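The body's near end hides the fingers, and the projected TCP (203,416) sits plausibly behind the tens wheel. Lowering behind the rib.

Request:
arm_command(commands="0.5 -1 15 0 0 0 0; 0 0 15 0 0 0 0; 0 0 13 0 0 0 0; 0 0 0 0 0 0 0")

```text
time: 4.32
tool_pos: [0.4915, -0.0886, 0.1062]
ee_rot: [3.137, 0.015, 3.029]
wrist_force: [-0.4, 0.7, -0.3]
width: 0.0003
```

```bash
python3 go.py -36 0 106
```

```text
t 4.325 pos [ 0.4915 -0.0886  0.1062] rpy [3.137  0.0146 3.0292] w 0.0003 F [-0.38  0.65 -0.27]
in sign mm [np.float64(-35.5), np.float64(2.4), np.float64(106.2)]
tool shift mm [ 0.5 -2.4  0.2] yaw err deg -0.15
```

Request:
arm_command(commands="-5 -1 0 0 0 0 0; -5 -1 0 0 0 0 0; -4 0 0 0 0 0 0; -4 0 0 0 0 0 0; -4 0 -1 0 0 0 0")

```text
time: 4.95
tool_pos: [0.5151, -0.0936, 0.1088]
ee_rot: [3.137, 0.016, 3.029]
wrist_force: [-0.1, 0.2, 0.3]
width: 0.0001
```

```bash
python3 go.py 0 0 109
```

```text
t 4.95 pos [ 0.5151 -0.0936  0.1088] rpy [3.1372 0.016  3.0289] w 0.0001 F [-0.13  0.18  0.25]
in sign mm [np.float64(-11.5), np.float64(0.1), np.float64(108.8)]
tool shift mm [-11.5  -0.1   0. ] yaw err deg -0.13
```

Request:
arm_command(commands="-4 0 0 0 0 0 0; -4 0 0 0 0 0 0; -3 0 0 0 0 0 0; 0 0 0 0 0 0 0; 0 0 0 0 0 0 0")

```text
time: 5.58
tool_pos: [0.5276, -0.0951, 0.1092]
ee_rot: [3.137, 0.017, 3.029]
wrist_force: [-0.2, -0.5, 0.5]
width: 0.0002
```

```bash
cat > look.py <<'E'
from h import *
import sys
s=snapshot(sys.argv[1]);l,t,k=(230,215,100) if sys.argv[1]=="side" else (297,200,90)
cv2.imwrite("pics/"+sys.argv[2]+".png",cv2.resize(s["img"][t:t+k,l:l+k],(400,400),interpolation=cv2.INTER_CUBIC))
E
python3 go.py 0 0 109; python3 look.py side push1
```

```text
t 5.575 pos [ 0.5276 -0.0951  0.1092] rpy [3.1375 0.0172 3.029 ] w 0.0002 F [-0.16 -0.52  0.46]
in sign mm [np.float64(1.1), np.float64(0.0), np.float64(109.2)]
tool shift mm [ 1.1 -0.   0.2] yaw err deg -0.14
```

View pics/push1.png

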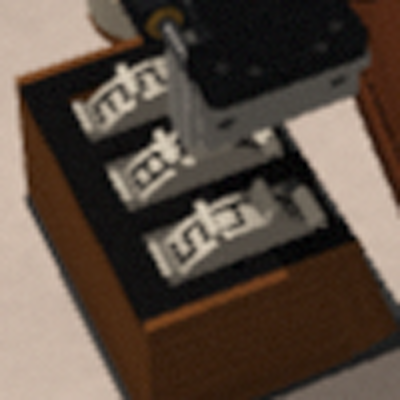

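One click done: the 8 now stands behind the rear rib (crop 150,170), and the finger stands in the top gap. Lift, go back, lower.

Request:
arm_command(commands="0 0 -10 0 0 0 0; 0 0 -14 0 0 0 0; 0 0 0 0 0 0 0; 13 0 0 0 0 0 0; 13 0 0 0 0 0 0; 11 0 0 0 0 0 0; 0 0 0 0 0 0 0; 0 0 0 0 0 0 0; 0 0 9 0 0 0 0; 0 0 9 0 0 0 0; 0 0 8 0 0 0 0; 0 0 0 0 0 0 0")

```text
time: 7.12
tool_pos: [0.4874, -0.0904, 0.1055]
ee_rot: [3.137, 0.016, 3.029]
wrist_force: [0.6, -0.7, -0.3]
width: 0.0004
```

```bash
python3 go.py -36 0 106
```

```text
t 7.125 pos [ 0.4874 -0.0904  0.1055] rpy [3.1372 0.0159 3.0289] w 0.0004 F [ 0.62 -0.73 -0.29]
in sign mm [np.float64(-39.4), np.float64(0.1), np.float64(105.5)]
tool shift mm [-3.4 -0.1 -0.4] yaw err deg -0.13
```

Request:
arm_command(commands="-5 0 0 0 0 0 0; -5 0 0 0 0 0 0; -4 0 0 0 0 0 0; -4 0 -1 0 0 0 0; -4 0 -1 0 0 0 0; -4 0 0 0 0 0 0; -4 0 0 0 0 0 0; -3 0 0 0 0 0 0; -2 0 0 0 0 0 0; 0 0 0 0 0 0 0; 0 0 0 0 0 0 0")

```text
time: 8.5
tool_pos: [0.5256, -0.0949, 0.1092]
ee_rot: [3.138, 0.018, 3.029]
wrist_force: [-0.6, 0.6, -0.7]
width: 0.0008
```

```bash
python3 go.py 0 0 109; python3 look.py side push2
```

```text
t 8.5 pos [ 0.5256 -0.0949  0.1092] rpy [3.1375 0.0178 3.029 ] w 0.0008 F [-0.64  0.57 -0.66]
in sign mm [np.float64(-0.9), np.float64(0.0), np.float64(109.2)]
tool shift mm [-0.9 -0.   0.2] yaw err deg -0.14
```

View pics/push2.png

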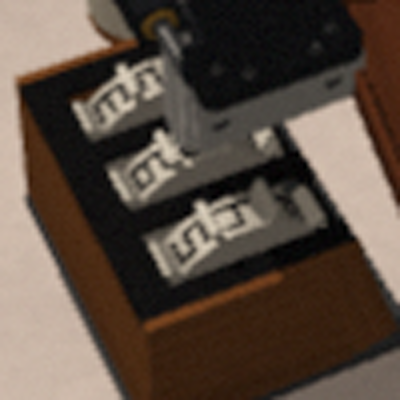

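The 9 is now behind the rear rib (150,170), so the sign shows 6. Repeat once more.

Request:
arm_command(commands="0 0 -10 0 0 0 0; 0 0 -14 0 0 0 0; 0 0 0 0 0 0 0; 12 0 0 0 0 0 0; 12 0 0 0 0 0 0; 11 0 0 0 0 0 0; 0 0 0 0 0 0 0; 0 0 0 0 0 0 0; 0 0 9 0 0 0 0; 0 0 9 0 0 0 0; 0 0 8 0 0 0 0; 0 0 0 0 0 0 0")

```text
time: 10.05
tool_pos: [0.4874, -0.0904, 0.1054]
ee_rot: [3.137, 0.016, 3.029]
wrist_force: [-0.4, 0.3, -0.6]
width: 0.0002
```

```bash
python3 go.py 0 0 106
```

```text
t 10.05 pos [ 0.4874 -0.0904  0.1054] rpy [3.1372 0.0161 3.0288] w 0.0002 F [-0.41  0.3  -0.56]
in sign mm [np.float64(-39.4), np.float64(0.1), np.float64(105.4)]
tool shift mm [-39.4  -0.2   0.1] yaw err deg -0.13
```

Request:
arm_command(commands="-5 0 0 0 0 0 0; -5 0 0 0 0 0 0; -4 0 0 0 0 0 0; -4 0 -1 0 0 0 0; -4 0 -1 0 0 0 0; -4 0 0 0 0 0 0; -4 0 0 0 0 0 0; -3 0 0 0 0 0 0; -2 0 0 0 0 0 0; 0 0 0 0 0 0 0; 0 0 0 0 0 0 0")

```text
time: 11.42
tool_pos: [0.5257, -0.0948, 0.1091]
ee_rot: [3.138, 0.018, 3.029]
wrist_force: [0.0, 0.1, -0.4]
width: 0.0003
```

Request:
arm_command(commands="0 0 -10 0 0 0 0; 0 0 -20 0 0 0 0; 0 0 -30 0 0 0 0; 20 0 -20 0 0 0 0; 50 0 0 0 0 0 0; 50 20 0 0 0 0 0; 30 50 0 0 0 0 0; 0 55 0 0 0 0 0; 0 55 0 0 0 0 0; 0 55 0 0 0 0 0; 0 55 0 0 0 0 0; 0 0 0 0 0 0 0")

```text
time: 12.92
tool_pos: [0.4058, 0.2174, 0.2004]
ee_rot: [3.136, 0.035, 3.024]
wrist_force: [0.2, -0.2, 0.0]
width: 0.0007
```

```bash
python3 go.py; python3 fit.py; python3 look.py top z;  python3 - <<'E'
from h import *
a=cv2.imread("pics/side0.png").astype(int)
for n in("side","top"):
    s=snapshot(n)
    for q in("jam_jar","tongs","coin_tray"):
        r=models.tip_of(q,s)
        if r:print(n,q,round(r[0]["conf"],2),(np.array(r[0]["centre"])*[560,420]).round(1))
E
```

```text
t 12.925 pos [0.4058 0.2174 0.2004] rpy [3.1356 0.0349 3.0244] w 0.0007 F [ 0.17 -0.19  0.03]
in sign mm [np.float64(-155.8), np.float64(296.5), np.float64(200.4)]
[ 0.5273 -0.0961 -0.1144]
[[-0.2  0.4]
 [ 0.2  0.7]
 [-1.3 -1.4]
 [ 0.1  1.2]
 [ 2.3  1.2]
 [ 4.4 -0.8]
 [-0.1  0.4]
 [-1.1 -2.6]]
rib [ 0.5124 -0.0944  0.112 ] axle [ 0.5273 -0.0961  0.    ]
side jam_jar 0.9 [263.7 219.4]
side tongs 0.57 [347.  237.2]
side coin_tray 0.66 [345.7 235. ]
top jam_jar 0.98 [270.6 219.7]
top tongs 0.75 [410.8 256.2]
top coin_tray 0.76 [328.1 172.9]
```

View pics/fit.png

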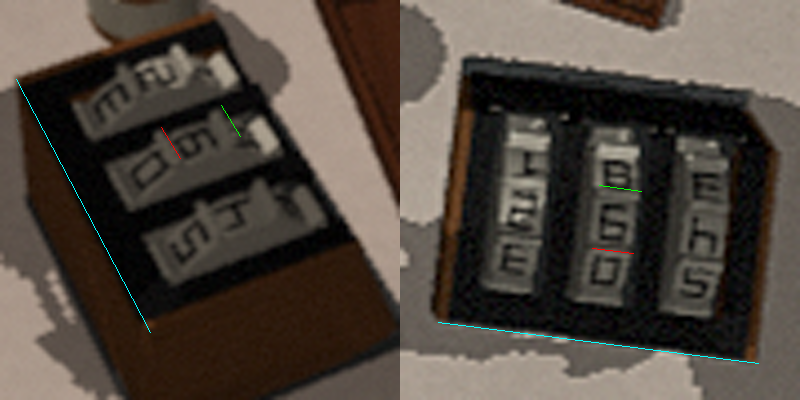

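Top crop: the tens wheel reads 8‑9‑0 with the 9 on top (612,222), so the window shows 7. The ribs sit where they were in a click. Units (1‑2‑3) and hundreds (3‑4‑5) are unchanged, and the case edges fall on the same pixels as at the start. The arm is clear.

```bash
python3 -c "
from bench import robot
print(robot.close_job())"
```

```text
the job is handed in; nothing more can be done
None
```

The sign should now read 270, and I handed the job in at about 13 s. I flicked the middle wheel three clicks forward with the shut fingertip, from 4 to 7, lifting clear between flicks.

- **Tens wheel:** the last pictures show 9 on top of the wheel between 8 and 0, which puts 7 in the window. The ribs sit where they do in a click. I read this from the figures on top. Neither camera sees the window face, so I did not see the 7 at its pointers directly.
- **Other wheels:** the figures on top of the units and hundreds wheels are unchanged, so they still show 0 and 2.
- **Sign:** the fitted pose moved by less than 0.5 mm and 0.001 rad. Wrist readings, taken after each move rather than during it, were only about 1 N.
- **Things beside it:** the jar and the coin tray show within about 2 px of where they were.
- **Check that disagreed:** the network's positions for the tongs were inconsistent between pictures, with apparent mix-ups with the tray and the jar. I have no numeric check on the tongs. The arm never went low near them.

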